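# Touch off the drill on a clamped blank and hold the feed lever

## Robot

A 7-joint arm with a two-finger parallel gripper is mounted at the origin on the work surface. World frame = base frame: x ahead of the robot, y to its left, z up, the work surface at z = 0. Lengths are in m, angles in rad, forces in N, time in s.
With the tool pointing down it reaches from about 0.425 to 1.025 m from the base axis. Payload 9.4 kg.
Tool frame: the origin (TCP) lies midway between the tips of the shut fingers; the grasp point (between the pads) lies 19 mm behind it; z points along the fingers, y is the direction in which the jaws open and shut (so a half turn about z gives the same grasp; the last joint's range is limited). The gripper opens to 93 mm and grips with 3 to 60 N. Pads are 15 mm wide; open, the fingers measure 128 mm over their backs; the gripper's body (75 mm by 188 mm) begins 65 mm behind the grasp point.
Start: joints at [-1.178, 0.599, -0.003, 1.599, 0.002, 0.943, -0.08], TCP at [0.328, 0.646, 0.219] pointing down, gripper open.
Joint ranges: [-2.57, 2.57], [-0.35, 1.97], [-1.29, 1.29], [0.11, 2.56], [-1.05, 4.19], [0.11, 1.86], [-2.63, 2.63]. Speed limits (rad/s): [2.22, 2.22, 3.01, 3.01, 3.14, 3.14, 3.14].

## Interface

Orientations are given as a unit quaternion [x, y, z, w].
In Python, from rig import env, kin, imaging, ticket gives the robot as it stands. Calls block until the motion is done:
- env.move_ptp(position, orientation): joint-space move of the TCP to a pose.
- env.move_linear(position, orientation=None, max_speed=0.15): straight line of the TCP; orientation=None keeps the orientation; max_speed is the mean speed in m/s.
- env.goto_joints(angles): joint-space move.
- env.gripper_to(opening, newtons=None): finger opening in m; newtons is the grip in N (None keeps the last); returns when the fingers have stopped.
- env.dwell(seconds).
- kin.ik(position, orientation): joint angles nearest the present ones, or None.
- env.observe(): the state.
- imaging.snapshot(name): name is "scene" or "top" or "wrist"; returns the picture (420x560x3 uint8, red, green, blue); there is no depth.
- imaging.camera_info(name): a dict with "camera_matrix" (3x3 intrinsics, pixels), "k1" (the pictures are not rectified: a ray, as slopes to the right and down, at radius r is drawn at 1 + k1 r^2 times it, then the intrinsics apply), "camera_from_world" (4x4, takes a point from world to camera coordinates). Camera axes: x right, y up, looking along -z (the intrinsics and any distortion apply to the point x, -y, -z); pixel columns grow to the right and rows downward; lengths in m; the calibration is good to about 2 mm. A picture is of the moment at which its call begins: read the wrist's pose just before it. camera_info takes no time and is no camera call; for the wrist camera it gives the pose at the moment of the call.
A pose or a line that the arm cannot do raises env.MotionError and nothing moves.
- ticket.job_done(): hands the job in, once; it reports no verdict.
Trained networks look in the newest picture that a camera, given by its name, has taken for a name from the list of things; names that differ only in an ending like _2 or _b are one class to them, and where a whole thing is asked for, a point or a joint stands for the part that bears it (a point fixed in the world has none). Each returns a list of dicts, best first, with "conf" (0 to 1); they miss things now and then, are a little off and sometimes report something else, mostly with a low value. They report only what shows in the picture. A call takes as long as a camera call. They do not tell look-alikes from the thing itself.
- imaging.silhouettes(label, camera): "pixels" (420x560 bool, what is visible of it) and "centre" ([row, column] as shares, 0 to 1, of the picture: columns of its width, rows of its height, amid what is visible of it).
- imaging.tip_of(label, camera): "centre" ([row, column] as shares, 0 to 1, of the picture: columns of its width, rows of its height: a listed point, or the origin of a listed thing).
The state is a dict: "t": time; "joint_positions": joint angles; "qd": joint speeds; "tau": joint torques, N m; "tcp_pos": TCP position; "tool_rot": TCP orientation; "ft_force": force on the tool from outside, world axes, zero at the start; "ft_torque": the same for the moment, N m; "grip_width": finger opening in m.
Only numpy, scipy, OpenCV 4.12 (cv2) and the standard library are available. Lean on these libraries where they do the work, as an engineer would, in place of code of your own. Each camera call takes 0.05 s, during which the arm holds its last target. There are 200 camera calls.

## Task

Get the drill stand ready for me to set its depth stop: slide the vise's jaw shut so that the wooden blank is nipped squarely and firmly between both jaws, then bring the spring-loaded feed lever down until the drill bit rests on top of the wood with a light, steady pressure. Finish while still holding the lever there with the gripper: do not let it rise, and do not lean on it hard enough to break the bit. Leave everything else on the bench where it is.

Things in the scene. Friction and masses are not known exactly. Their poses are not given: they have to be found in the camera images.
- stand: Bench drill stand for a rotary tool: grey base 230 x 210 x 18 mm, round column 27 mm thick, 368 mm tall. Origin: column axis at bench level; -x is the front (to the robot), y left, z up. Tool and bit: 75 mm before the column, y = 0. Vise bed along y under the bit: top at 34 mm, 74 mm wide, y -50 to 190 mm. The head with lever and tool is clamped at a height that varies by 20 mm.
- fixed_jaw_plate: Steel plate (78 wide x 4 x 30 mm high) on the fixed jaw, at the right-hand end of the vise bed. Origin: middle of its gripping face, which looks along the stand's +y.
- sliding_jaw_plate: The like plate on the sliding jaw, to the left. Origin: middle of its gripping face, which looks along the stand's -y. Jaw tops are 65 mm above the bench.
- jaw (a joint): Opening between the jaw plates, m (0 together, 0.105 fully open). The jaw slides along the stand's y with about 5 N of friction (a little more when moved fast) and stays where it is left.
- jaw_tab (a point): Top middle of the upright tab by which the sliding jaw is pushed: 40 mm (stand x) x 18 mm (stand y), top 94 mm above the bench, 46 mm above the low slide in front of it (48 mm). Its middle is 100 mm behind the sliding plate's face, in line with both plates along the stand's y; 65 mm are free on the bit's side of it before the jaw.
- blank: Loose pale hardwood blank, 66 mm (own x) x 40 mm (own y) x 36 mm high, about 75 g, standing on the vise bed between the jaws, a little askew. The 40 mm width goes between the jaws. Origin: centre of its underside; its top is 70 mm above the bench.
- drill_bit: 6 mm drill bit under the tool, pointing down, not turning. Origin: its lower tip, which starts 20 to 40 mm above the blank. Collet nut, nose (32 mm) and clamp ring (62 mm across) begin 32, 47 and 62 mm above the tip; the tool's top is 220 mm above it.
- feed_lever (a joint): Lever angle, rad: 0 at rest (0.5 above level, to the front), grows as pressed, stop at 0.85; springs back if let go. At the grip: about 3 N starts it, 4 to 5.5 N hold it where the bit meets the wood; from there each newton more adds about 2.4 N on the bit. Linked to the tool: the bit comes down 84 mm per radian.
- lever_arm: The lever, right of the head: flat steel bar 6 x 22 mm and, 147 to 252 mm from the pivot, a round black grip 22 mm thick. Origin: on the pivot axis, which lies along the stand's y; the lever swings in the upright plane through it along the stand's x.
- lever_grip (a point): Middle of the round grip (on its centre line), 200 mm from the pivot. It moves with the lever, on an arc about the lever arm's origin. Its height above the bench is 250 to 270 mm at rest.
- offcut: Bystander, leave alone: dark wood offcut 58 x 34 x 22 mm, right of the stand. Origin under its centre.
- collet_wrench: Bystander: 100 mm spanner lying in front of the stand. Origin under its middle.
- bit_block: Bystander: wooden block 60 x 100 x 22 mm with small bits standing in it up to 60 mm high, right of the stand. Origin under its centre.
- bench_brush: Bystander: 160 mm bench brush lying left of the stand, behind the vise. Origin under its middle.
- bar_clamp: Bystander: 260 mm steel bar clamp with a red handle, lying flat on the left. Origin under the middle of its bar.
- glue_bottle: Bystander: white bottle 56 mm thick, 150 mm tall, on the left. Origin under its centre.
- mallet: Bystander: wooden mallet, 300 mm long, lying on the right, its head 62 mm high. Origin: on the bench under its middle.
- pencil_pot: Bystander: pot 80 mm across, 100 mm tall, with pencils to 190 mm, on the right. Origin under its centre.
Things that resemble listed ones, but are neither listed nor needed, are in the scene too. There is more than one size of the blank; the job needs the middle-sized.

How it is judged:
By the outcome, as a careful person would: the job done as asked, in the order asked, and still so for the second after the job is handed in, while the arm keeps its last pose, push and grip.
It also fails if it takes over 67 s, if anything falls off the work surface, if the arm or the gripper's body presses on something with over 40 N, if the wrist force passes 120 N, or if a joint passes its speed limit or range.

## Working session

There is one attempt and no reset: what is moved stays moved. The work goes in short steps, each a Python script; the robot and the scene stay as the last script left them, time stands still between calls to the robot, and variables do not carry over. Pictures are saved under pics/ and viewed, about 8 in all and at most 12, crops included, and the job is handed in when it is done.

```bash
ls; mkdir -p pics
cat > h.py <<'E'
import numpy as np, cv2
from rig import env, kin, imaging, ticket
def save(im,n): cv2.imwrite('pics/'+n,im[:,:,::-1])
def proj(cam,P,ci=None):
    ci=ci or imaging.camera_info(cam);K=np.array(ci['camera_matrix']);T=np.array(ci['camera_from_world'])
    p=T[:3,:3]@np.array(P)+T[:3,3];s=np.array([p[0],-p[1]])/-p[2];s=s*(1+ci['k1']*(s@s))
    return K[:2,:2]@s+K[:2,2]
def ray(cam,uv,ci=None):
    ci=ci or imaging.camera_info(cam);K=np.array(ci['camera_matrix']);T=np.array(ci['camera_from_world'])
    d=np.linalg.solve(K[:2,:2],np.array(uv)-K[:2,2]);s=d.copy()
    for _ in range(20): s=d/(1+ci['k1']*(s@s))
    R=T[:3,:3];return -R.T@T[:3,3], R.T@np.array([s[0],-s[1],-1.])
def atz(cam,uv,z,ci=None):
    o,d=ray(cam,uv,ci);return o+d*(z-o[2])/d[2]
def px(c): return np.array([c[1]*560,c[0]*420])
E
cat > a.py <<'E'
from h import *
print(env.observe()['t'])
for c in ('scene','top'):
    save(imaging.snapshot(c),c+'0.png')
    ci=imaging.camera_info(c);T=np.array(ci['camera_from_world']);print(c,-T[:3,:3].T@T[:3,3],ci['k1'],np.array(ci['camera_matrix'])[0])
    for l in ['stand','fixed_jaw_plate','sliding_jaw_plate','jaw_tab','blank','drill_bit','lever_arm','lever_grip']:
        print(l,[(px(r['centre']).round(1).tolist(),round(r['conf'],2)) for r in imaging.tip_of(l,c)[:4]])
E
python3 a.py
```

```text
pics
0.0
scene [0.52659358 0.65238293 1.57013955] -0.0801522827697113 [480.36276872   0.         277.15921863]
stand [([244.9, 241.6], 0.84)]
fixed_jaw_plate [([263.2, 231.7], 0.38)]
sliding_jaw_plate [([260.0, 257.3], 0.52)]
jaw_tab [([262.3, 284.8], 0.72)]
blank [([311.6, 211.2], 0.68), ([194.9, 286.9], 0.63), ([264.3, 240.1], 0.58)]
drill_bit []
lever_arm [([242.6, 201.5], 0.74)]
lever_grip [([295.6, 197.1], 0.66)]
top [0.4730992  0.0040955  1.71054538] 0.010897154458061083 [406.58962684   0.         269.74688581]
stand [([257.9, 195.3], 0.65), ([259.0, 179.5], 0.63), ([243.1, 227.6], 0.43)]
fixed_jaw_plate []
sliding_jaw_plate [([247.0, 195.8], 0.36)]
jaw_tab [([214.9, 195.3], 0.8), ([245.9, 195.6], 0.31)]
blank [([221.0, 146.4], 0.71), ([292.5, 235.7], 0.46), ([259.3, 194.8], 0.43)]
drill_bit []
lever_arm [([277.1, 171.6], 0.77)]
lever_grip [([279.6, 220.2], 0.68)]
```

Run:
```python
import cv2
a=cv2.imread('pics/scene0.png')[140:340,140:400];b=cv2.imread('pics/top0.png')[120:280,150:410]
cv2.imwrite('pics/sc.png',cv2.resize(a,(780,600),interpolation=cv2.INTER_CUBIC));cv2.imwrite('pics/tc.png',cv2.resize(b,(780,480),interpolation=cv2.INTER_CUBIC))
```

```text
(no output)
```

View pics/sc.png

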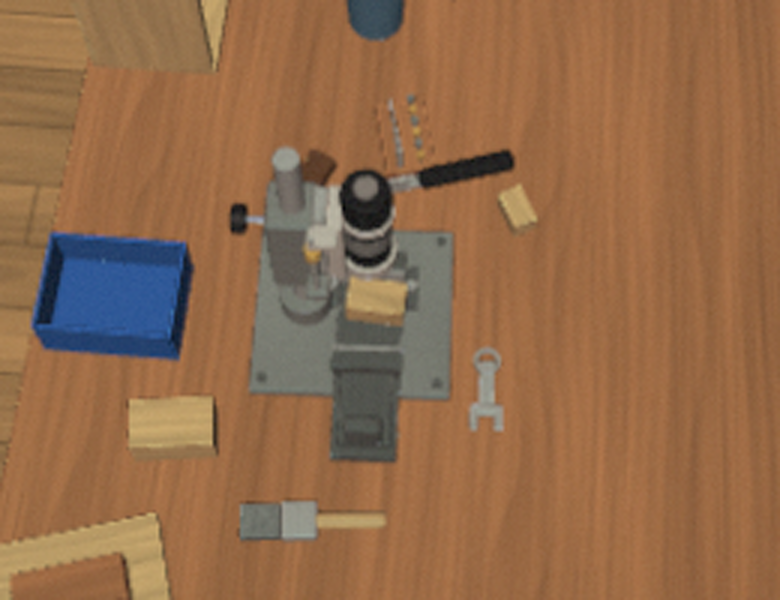

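View pics/tc.png

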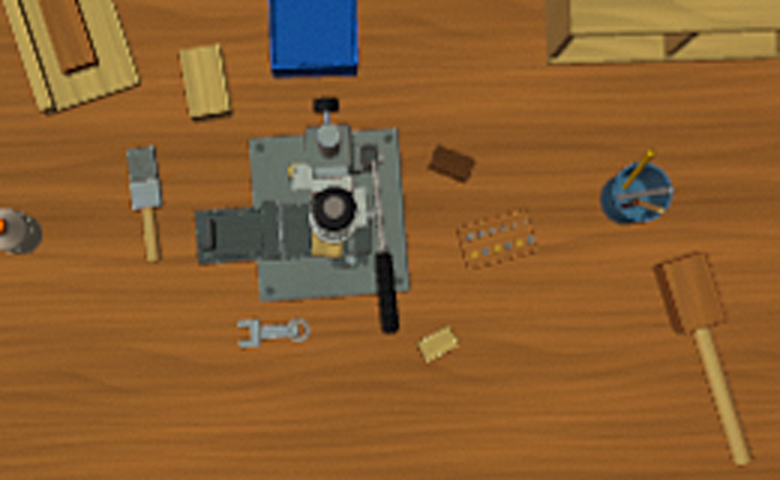

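The crops show the stand with its vise to the left (+y) and the middle blank between the jaws near the bit. The tab is at about scene px (262,285) and top px (219,198). The lever grip lies to the front right. The large and small look-alike blanks are outside the stand.

```bash
cat > b.py <<'E'
from h import *
from scipy.optimize import least_squares
S=lambda u,v:(140+u/3,140+v/3); Tt=lambda u,v:(150+u/3,120+v/3)
for c,f,L in (('scene',S,[(453,233),(450,397),(250,395)]),('top',Tt,[(250,141),(397,129),(409,289),(262,301)])):
    for p in L: print(c,'corner',atz(c,f(*p),.018).round(4))
print('tab',atz('scene',(262.3,284.8),.094),atz('top',(214.9,195.3),.094), 'mine',atz('top',Tt(207,234),.094),atz('scene',S(362,425),.094))
print('col',atz('scene',(244.9,241.6),0),'coltop',atz('scene',S(287,158),.368),atz('top',Tt(329,135),.368))
o1,d1=ray('scene',(295.6,197.1));o2,d2=ray('top',(279.6,220.2))
s=np.linalg.lstsq(np.c_[d1,-d2],o2-o1,rcond=None)[0];print('grip',o1+s[0]*d1,o2+s[1]*d2)
print('blank top',atz('scene',S(377,295),.07),'fix',atz('scene',(263.2,231.7),.05),'slid',atz('scene',(260,257.3),.05))
for p in [(345,318),(403,325),(406,292),(348,288)]: print('blank', atz('scene',S(*p),.07))
for z in (.26,.3,.34): print('pivot',atz('scene',(242.6,201.5),z),atz('top',(277.1,171.6),z))
E
python3 b.py
```

```text
scene corner [ 0.5228 -0.0974  0.018 ]
scene corner [0.5127 0.1088 0.018 ]
scene corner [0.739  0.1249 0.018 ]
top corner [0.7336 0.1117 0.018 ]
top corner [ 0.7449 -0.0939  0.018 ]
top corner [ 0.5207 -0.1034  0.018 ]
top corner [0.5102 0.1009 0.018 ]
tab [0.5989201  0.18450092 0.094     ] [0.61064867 0.18292029 0.094     ] mine [0.59942227 0.16692984 0.094     ] [0.60508761 0.17449777 0.094     ]
col [0.67940599 0.00108025 0.        ] coltop [0.68600411 0.00561524 0.368     ] [0.68404999 0.0019573  0.368     ]
grip [ 0.51357559 -0.06541708  0.23529205] [ 0.50130398 -0.06469576  0.23502385]
blank top [0.60361973 0.01241838 0.07      ] fix [ 0.61535648 -0.02029401  0.05      ] slid [0.61759403 0.07483714 0.05      ]
blank [0.63696491 0.04332277 0.07      ]
blank [0.57136447 0.04647185 0.07      ]
blank [0.5712066  0.00606988 0.07      ]
blank [0.63715629 0.0064968  0.07      ]
pivot [ 0.6754627  -0.02345976  0.26      ] [ 0.67548154 -0.06007998  0.26      ]
pivot [ 0.67091756 -0.00282554  0.3       ] [ 0.66990068 -0.05831029  0.3       ]
pivot [0.66637243 0.01780868 0.34      ] [ 0.66431982 -0.0565406   0.34      ]
```

```bash
cat >> h.py <<'E'
from scipy.spatial.transform import Rotation as Ro
YAW=0.05
def down(ang):  # tool z down, tool y axis at heading ang
    y=np.array([np.cos(ang),np.sin(ang),0]);z=np.array([0,0,-1.]);return Ro.from_matrix(np.c_[np.cross(y,z),y,z]).as_quat()
def st(): o=env.observe();return o['t'],np.round(o['tcp_pos'],4),np.round(o['ft_force'],2),round(o['grip_width'],4)
E
python3 - <<'E'
from h import *
q=down(YAW)
for a in (YAW,YAW+np.pi):
    j=kin.ik([.6,.25,.25],down(a));print(a,None if j is None else np.round(j,2))
o=env.observe();print(Ro.from_quat(o['tool_rot']).as_matrix().round(2))
ci=imaging.camera_info('wrist');T=np.array(ci['camera_from_world']);C=-T[:3,:3].T@T[:3,3]
R=Ro.from_quat(o['tool_rot']).as_matrix();print('cam in tool',R.T@(C-np.array(o['tcp_pos'])),'look',R.T@(-T[2,:3]))
E
```

```text
0.05 [-0.68  0.49  0.29  1.76 -0.17  0.92 -0.26]
3.191592653589793 [-0.12  0.53 -0.55  1.72  0.33  0.98  2.4 ]
[[-0.89  0.45  0.  ]
 [ 0.45  0.89  0.  ]
 [-0.    0.   -1.  ]]
cam in tool [ 0.08517676  0.00031009 -0.16616398] look [-3.03553264e-01  2.22093840e-04  9.52814445e-01]
```

Run:
```python
from h import *
p=env.observe()['tcp_pos'];env.move_linear([p[0],p[1],.3],max_speed=.2)
env.move_ptp([.6,.25,.25],down(YAW));env.gripper_to(0.0,20);print(st())
ci=imaging.camera_info('wrist');im=imaging.snapshot('wrist');save(im,'w1.png');cv2.imwrite('pics/w1b.png',cv2.resize(im[:,:,::-1],(784,588)))
for l,z in [('jaw_tab',.094),('sliding_jaw_plate',.05),('fixed_jaw_plate',.05),('blank',.034),('drill_bit',.1),('stand',0),('lever_grip',.26)]:
    for r in imaging.tip_of(l,'wrist')[:2]: u=px(r['centre']);print(l,u.round(1),round(r['conf'],2),atz('wrist',u,z,ci).round(4))
```

```text
(4.6667, array([0.6 , 0.25, 0.25]), array([ 0.77, -0.46, -0.54]), 0.0006)
fixed_jaw_plate [277.9 368.2] 0.5 [ 0.6129 -0.0205  0.05  ]
blank [434.7 236.1] 0.63 [0.8008 0.1811 0.034 ]
blank [283.4 369.1] 0.55 [ 0.6218 -0.0372  0.034 ]
drill_bit [277.  383.1] 0.5 [0.6106 0.0052 0.1   ]
stand [318.3 164.5] 0.2 [0.6508 0.2583 0.    ]
lever_grip [302.5   7.1] 0.21 [0.6041 0.3726 0.26  ]
```

View pics/w1b.png

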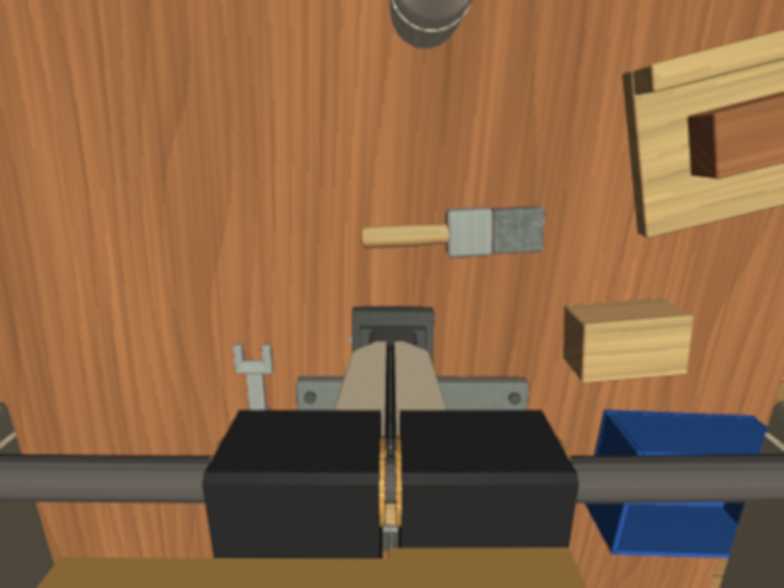

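The wrist view shows the bed end at px (392,310) of 784x588, with the tab in line with the shut fingers. The brush is clear beyond it. I'll come down behind the tab and push.

```bash
cat > push.py <<'E'
from h import *
d=np.array([np.sin(YAW),-np.cos(YAW),0]); b=np.array([.610,-.001,0])
P=lambda s,z: b-d*s+np.array([0,0,z])
env.move_linear(P(.228,.25));env.move_linear(P(.228,.070));env.dwell(.2)
f0=np.array(env.observe()['ft_force']);print(st());s=.228;log=[]
while s>.10:
    s-=.003 if len(log)<12 or log[-1][1]>-8 or True else 0
    env.move_linear(P(s,.070),max_speed=.05);o=env.observe();f=(np.array(o['ft_force'])-f0)
    log.append((round(s,4),round(-(f@d),1),round(f[0],1),round(f[2],1),round(-(np.array(o['tcp_pos'])-b)@d,4)))
    if -(f@d)>11: break
print(*log,sep='\n');print(st())
save(imaging.snapshot('scene'),'s1.png')
im=cv2.imread('pics/s1.png')[190:320,190:330];cv2.imwrite('pics/s1c.png',cv2.resize(im,None,fx=4,fy=4,interpolation=cv2.INTER_CUBIC))
E
python3 push.py
```

```text
(6.925, array([0.5989, 0.2269, 0.0708]), array([-0.54,  0.09,  0.5 ]), 0.0005)
(0.225, np.float64(-0.1), np.float64(0.2), np.float64(-0.7), np.float64(0.2246))
(0.222, np.float64(0.2), np.float64(1.1), np.float64(-0.3), np.float64(0.2217))
(0.219, np.float64(0.0), np.float64(0.2), np.float64(-0.2), np.float64(0.2187))
(0.216, np.float64(-0.2), np.float64(0.0), np.float64(-0.1), np.float64(0.2157))
(0.213, np.float64(-0.8), np.float64(0.1), np.float64(0.2), np.float64(0.2127))
(0.21, np.float64(-0.6), np.float64(1.0), np.float64(0.3), np.float64(0.2097))
(0.207, np.float64(-0.1), np.float64(0.1), np.float64(-0.3), np.float64(0.2067))
(0.204, np.float64(0.5), np.float64(0.2), np.float64(-0.1), np.float64(0.2037))
(0.201, np.float64(0.1), np.float64(1.0), np.float64(-0.1), np.float64(0.2007))
(0.198, np.float64(0.4), np.float64(1.0), np.float64(-0.2), np.float64(0.1977))
(0.195, np.float64(-0.1), np.float64(1.3), np.float64(0.2), np.float64(0.1947))
(0.192, np.float64(0.4), np.float64(0.4), np.float64(-0.8), np.float64(0.1917))
(0.189, np.float64(-1.3), np.float64(0.7), np.float64(-0.8)
[... 838 characters left out ...]
t64(3.5), np.float64(-1.7), np.float64(1.0), np.float64(0.1559))
(0.153, np.float64(4.1), np.float64(-2.2), np.float64(2.1), np.float64(0.1529))
(0.15, np.float64(4.0), np.float64(-2.8), np.float64(0.7), np.float64(0.15))
(0.147, np.float64(4.3), np.float64(-2.2), np.float64(2.1), np.float64(0.147))
(0.144, np.float64(3.3), np.float64(-2.1), np.float64(1.1), np.float64(0.144))
(0.141, np.float64(3.4), np.float64(-3.0), np.float64(1.5), np.float64(0.1411))
(0.138, np.float64(4.8), np.float64(-3.1), np.float64(0.6), np.float64(0.1387))
(0.135, np.float64(14.0), np.float64(-3.0), np.float64(0.2), np.float64(0.1387))
(14.675, array([0.6028, 0.1375, 0.07  ]), array([-3.55, 13.93,  0.69]), 0.0006)
```

```bash
cat > push2.py <<'E'
from h import *
d=np.array([np.sin(YAW),-np.cos(YAW),0]); b=np.array([.610,-.001,0])
P=lambda s,z: b-d*s+np.array([0,0,z])
s=.135
for _ in range(12):
    s-=.001;env.move_linear(P(s,.07),max_speed=.03);env.dwell(.1);o=env.observe();f=-np.array(o['ft_force'])@d
    print(round(s,3),round(f,1),round(-(np.array(o['tcp_pos'])-b)@d,4))
    if f>28: break
env.dwell(.4);print(st())
env.move_linear(P(.170,.07),max_speed=.1)
env.move_linear(P(.170,.30),max_speed=.25);env.move_linear(P(.23,.32),max_speed=.25);print(st())
save(imaging.snapshot('scene'),'s1.png')
im=cv2.imread('pics/s1.png')[190:320,190:330];cv2.imwrite('pics/s1c.png',cv2.resize(im,None,fx=4,fy=4,interpolation=cv2.INTER_CUBIC))
ci=imaging.camera_info('wrist');im=imaging.snapshot('wrist');cv2.imwrite('pics/w2.png',cv2.resize(im[:,:,::-1],(784,588)))
for l in ('jaw_tab','blank','sliding_jaw_plate'):
    for c in ('scene','wrist'):print(l,c,[(px(r['centre']).round(1),round(r['conf'],2),atz(c,px(r['centre']),dict(jaw_tab=.094,blank=.034,sliding_jaw_plate=.05)[l],ci if c=='wrist' else None).round(3)) for r in imaging.tip_of(l,c)[:3]])
E
python3 push2.py
```

```text
0.134 16.2 0.1387
0.133 18.9 0.1386
0.132 21.8 0.1386
0.131 24.7 0.1387
0.13 27.0 0.1386
0.129 29.3 0.1386
(17.225, array([0.6028, 0.1374, 0.0701]), array([-5.03, 28.84,  0.32]), 0.0007)
(19.25, array([0.5979, 0.2298, 0.3185]), array([-0.27, -0.85, -0.14]), 0.0005)
jaw_tab scene []
jaw_tab wrist [(array([280.8, 253.2]), 0.65, array([0.606, 0.122, 0.094]))]
blank scene [(array([197.8, 287.8]), 0.89, array([0.814, 0.193, 0.034])), (array([245.3, 200.7]), 0.66, array([ 0.692, -0.144,  0.034]))]
blank wrist [(array([419.5, 203.3]), 0.65, array([0.803, 0.181, 0.034])), (array([275. , 305.5]), 0.5, array([0.604, 0.   , 0.034]))]
sliding_jaw_plate scene []
sliding_jaw_plate wrist []
```

View pics/s1c.png

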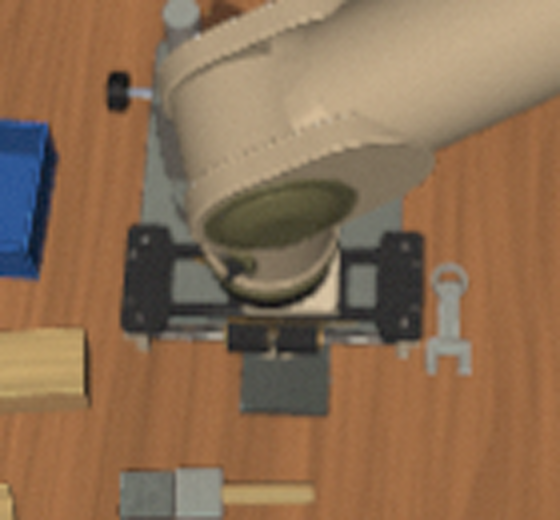

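The scene picture shows the arm above the stand, hiding the vise. The vise bed and bystanders haven't moved. Jaw hit a solid stop, held at 29 N. Next I'll view the lever and vise from the front.

```bash
cat > c.py <<'E'
from h import *
H=YAW+np.pi/2
for p in ([.45,-.06,.38],[.50,-.066,.25]):
    for a in (H,H-np.pi):
        j=kin.ik(p,down(a));print(p,round(a,2),None if j is None else np.round(j,2))
q=down(H)
env.move_linear([.598,.24,.42],max_speed=.25)
env.move_ptp([.45,-.06,.38],q);env.gripper_to(.06,10);env.dwell(.2);print(st())
ci=imaging.camera_info('wrist');im=imaging.snapshot('wrist');save(im,'w3.png');cv2.imwrite('pics/w3b.png',cv2.resize(im[:,:,::-1],(784,588)))
for l,z in [('jaw_tab',.094),('sliding_jaw_plate',.05),('fixed_jaw_plate',.05),('blank',.034),('drill_bit',.1),('lever_grip',.26),('lever_arm',.165)]:
    for r in imaging.tip_of(l,'wrist')[:2]: u=px(r['centre']);print(l,u.round(1),round(r['conf'],2),atz('wrist',u,z,ci).round(4))
E
python3 c.py
```

```text
[0.45, -0.06, 0.38] 1.62 [-0.11  0.09  0.13  1.97 -0.01  1.08  1.65]
[0.45, -0.06, 0.38] -1.52 [-0.69  0.1   0.78  2.   -0.08  1.08 -1.39]
[0.5, -0.066, 0.25] 1.62 [ 0.02  0.3  -0.    2.06  0.    0.78  1.64]
[0.5, -0.066, 0.25] -1.52 [-0.52  0.36  0.72  2.09 -0.33  0.81 -1.11]
(23.175, array([ 0.45, -0.06,  0.38]), array([ 0.08,  0.08, -0.16]), 0.0601)
jaw_tab [391.7 270.5] 0.59 [0.608 0.123 0.094]
sliding_jaw_plate [321.8 257.5] 0.68 [0.6131 0.0208 0.05  ]
fixed_jaw_plate [297.1 259. ] 0.68 [ 0.6179 -0.0202  0.05  ]
blank [232.4 150.6] 0.8 [ 0.4451 -0.1314  0.034 ]
blank [311.6 247.8] 0.74 [0.6037 0.0045 0.034 ]
lever_grip [274.1 259.6] 0.71 [ 0.5126 -0.0607  0.26  ]
lever_arm [390.5 270.6] 0.6 [0.5701 0.0921 0.165 ]
```

View pics/w3b.png

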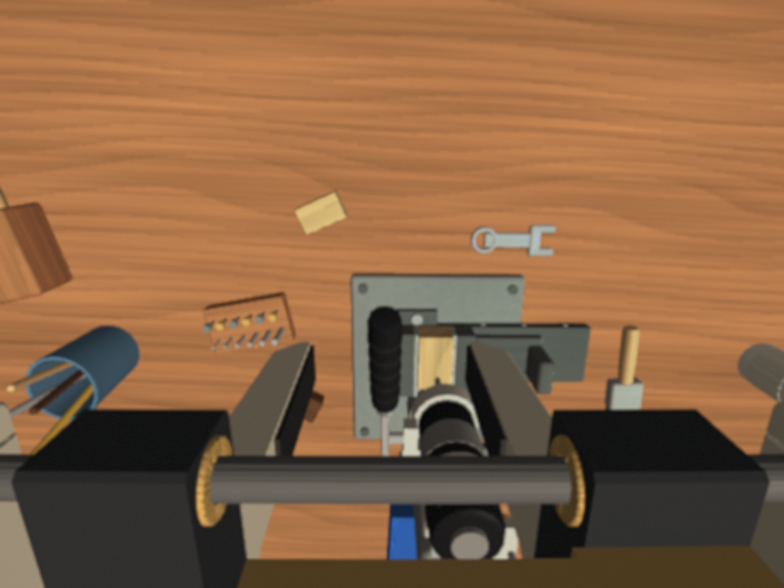

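The front view shows the blank square between the plates at (437,355) of 784x588. The plates are detected 41 mm apart, which agrees with the 40 mm blank. The grip's middle is at (385,360). Next I'll triangulate the grip and take hold of it.

```bash
cat > g.py <<'E'
from h import *
ci=imaging.camera_info('wrist')
R=[ray('scene',(295.6,197.1)),ray('top',(279.6,220.2)),ray('wrist',(274.5,258.),ci)]
A=0;B=0
for o,d in R:
    d=d/np.linalg.norm(d);M=np.eye(3)-np.outer(d,d);A=A+M;B=B+M@o
g=np.linalg.solve(A,B);print('grip 3ray',g)
# own reading of grip ends: front end (252mm), rear end (147mm) in the three views -> fit pivot x,y,z
from scipy.optimize import least_squares
X=np.array([np.cos(YAW),np.sin(YAW),0]);Z=np.array([0,0,1.])
pt=lambda p,r:p+r*(-np.cos(.5)*X+np.sin(.5)*Z)
ob=[('scene',.252,(140+511/3,140+160/3)),('scene',.147,(140+421/3,140+178/3)),('top',.252,(150+389/3,120+331/3)),('top',.147,(150+384/3,120+254/3)),
 ('wrist',.252,(385/1.4,312/1.4)),('wrist',.147,(385/1.4,405/1.4))]
W=[(c,.2,u) for c,u in (('scene',(295.6,197.1)),('top',(279.6,220.2)),('wrist',(274.1,259.6)))]
def res(p): return np.concatenate([proj(c,pt(p,r),ci if c=='wrist' else None)-np.array(u) for c,r,u in ob+W])
s=least_squares(res,g+.18*X-.1*Z,loss='soft_l1');p=s.x;print('pivot',p,'grip',pt(p,.2),'res',res(p).round(1))
np.save('pivot.npy',p)
E
python3 g.py
```

```text
grip 3ray [ 0.50928853 -0.0602775   0.25356728]
pivot [ 0.68892736 -0.0511499   0.16087332] grip [ 0.5136302  -0.05992207  0.25675843] res [ 0.7 -1.4  0.3 -0.5  0.1 -0.9 -0.9 -0.5 -0.6  1.7  0.3 -2.6  0.2 -1.7
 -1.2 -3.5  0.8 -0.6]
```

```bash
cat > k.py <<'E'
from h import *
p=np.load('pivot.npy');X=np.array([np.cos(YAW),np.sin(YAW),0]);Z=np.array([0,0,1.])
pos=lambda th,off=0,dy=0: p+.2*(-np.cos(.5-th)*X+np.sin(.5-th)*Z)-.019*Z+off*Z+dy*np.array([-X[1],X[0],0])
tan=lambda th: np.sin(.5-th)*(-X)-np.cos(.5-th)*Z  # direction of downward motion
def F(n=4):
    a=[]
    for _ in range(n): env.dwell(.05);o=env.observe();a.append(o['ft_force'])
    return np.mean(a,0),np.array(o['tcp_pos']),o
E
python3 - <<'E'
from k import *
env.move_linear(pos(0,.10),max_speed=.15);env.move_linear(pos(0,.0),max_speed=.08);env.dwell(.2)
f0=F()[0];np.save('f0.npy',f0);print(st(),f0.round(2))
env.gripper_to(.0,20);f,t,o=F();print('closed',(f-f0).round(2),t.round(4),round(o['grip_width'],4),o['t'])
im=imaging.snapshot('wrist');save(im,'w4.png')
E
```

```text
(26.0333, array([ 0.5137, -0.0599,  0.2378]), array([ 0.32,  0.33, -0.03]), 0.0599) [-0.13 -0.23  0.28]
closed [ 0.97 -4.9  -1.  ] [ 0.5137 -0.0606  0.2378] 0.0218 26.9333
```

View pics/w4.png

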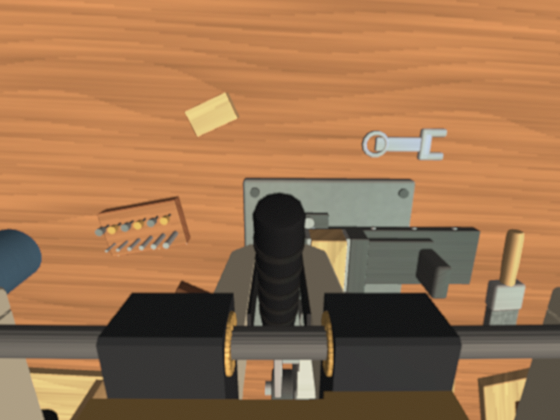

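The grip sits between the pads (px 280,260) with a width of 21.8 mm, matching its 22 mm thickness. I'll relieve the side load, then press down along the arc.

```bash
cat > press.py <<'E'
from k import *
f0=np.load('f0.npy');dy=-.0017
env.move_linear(pos(0,0,dy),max_speed=.03);f,t,o=F();print('centred',(f-f0).round(2),t.round(4))
ths=list(np.arange(.02,.19,.02))+list(np.arange(.19,.6,.005));prev=None;L=[]
for th in ths:
    env.move_linear(pos(th,0,dy),max_speed=.05);f,t,o=F(2)
    h=-(f-f0)@tan(th);lag=(pos(th,0,dy)-t)@tan(th)*1e3
    L.append((th,h,lag));print(round(th,3),'F',round(h,2),'lag',round(lag,2),(f-f0).round(1),round(o['grip_width'],4))
    base=np.median([x[1] for x in L[-6:-1]]) if len(L)>8 else 9
    if h>base+1.5 and th>.19 or h>9 or o['t']>52: break
print(o['t'],'tcp',t.round(4),'base',base);np.save('th.npy',th)
E
python3 press.py
```

```text
centred [ 0.12  3.93 -0.5 ] [ 0.5137 -0.0608  0.2377]
0.02 F 2.53 lag 0.27 [-1.   5.4  3.2] 0.0216
0.04 F 2.34 lag 0.29 [-1.5  6.2  3.2] 0.0214
0.06 F 2.91 lag 0.32 [-0.6  5.9  3.4] 0.0211
0.08 F 3.6 lag 0.36 [-0.9  5.4  4.2] 0.0215
0.1 F 2.98 lag 0.4 [-0.8  5.8  3.4] 0.0215
0.12 F 2.83 lag 0.4 [-0.8  6.   3.2] 0.0211
0.14 F 3.34 lag 0.41 [-0.4  6.1  3.6] 0.0214
0.16 F 3.02 lag 0.41 [-0.8  6.4  3.4] 0.0213
0.18 F 3.8 lag 0.4 [-1.   6.7  4.2] 0.0216
0.19 F 3.74 lag 0.41 [-0.3  6.7  3.9] 0.0213
0.195 F 3.78 lag 0.44 [-0.1  6.6  3.9] 0.021
0.2 F 3.37 lag 0.41 [-0.3  6.3  3.5] 0.0214
0.205 F 3.33 lag 0.41 [-1.3  6.2  3.8] 0.021
0.21 F 2.77 lag 0.41 [-0.9  6.4  3.1] 0.0216
0.215 F 3.96 lag 0.43 [-0.5  6.4  4.2] 0.0214
0.22 F 3.77 lag 0.41 [-0.6  6.3  4. ] 0.0211
0.225 F 3.85 lag 0.41 [-0.6  5.6  4.1] 0.0215
0.23 F 3.79 lag 0.4 [-0.9  6.4  4.1] 0.0212
0.235 F 4.13 lag 0.37 [-0.1  5.5  4.2] 0.0213
0.24 F 3.69 lag 0.38 [-1.1  6.5  4. ] 0.0212
0.245 F 3.68 lag 0.39 [-1.4  6.2  4.1] 0.0215
0.25 F 4.01 lag 0.38 [-1.4  6.4  4.4] 0.0214
0.255 F 3.71 lag 0.4 [-1.6  6.2  4.2] 0.0215
0.26 F 3.69 lag 0.33 [-0.9  6.2  4. ] 0.0218
0.265 F 4.04 lag 0.37 [-0.4  5.7  4.2] 0.0213
0.27 F 3.94 lag 0.35 [-1.1  5.9  4.2] 0.0215
0.275 F 3.71 lag 0.34 [-1.  6.  4.] 0.0213
0.28 F 4.16 lag 0.34 [-1.1  6.3  4.4] 0.0213
0.285 F 4.21 lag 0.33 [-1.2  6.2  4.5] 0.0217
0.29 F 3.25 lag 0.33 [-0.5  6.3  3.4] 0.0211
0.295 F 4.54 lag 0.4 [-0.9  7.   4.7] 0.0216
0.3 F 8.53 lag 0.73 [-1.9  7.   9. ] 0.0214
38.6333 tcp [ 0.4936 -0.0617  0.1823] base 4.156207627413703
```

Run:
```python
from k import *
f0=np.load('f0.npy')
for th,dy in ((.300,-.0017),(.3,-.0008),(.299,-.0008),(.298,-.0008),(.2975,-.0008)):
    env.move_linear(pos(th,0,dy),max_speed=.02);f,t,o=F(12);h=-(f-f0)@tan(th)
    print(th,dy,'F',round(h,2),(f-f0).round(2),t.round(4),round(o['t'],2))
    if h<6.6: break
np.save('last.npy',[th,dy])
```

```text
0.3 -0.0017 F 8.82 [-2.05  6.85  9.35] [ 0.4936 -0.0617  0.1823] 39.48
0.3 -0.0008 F 8.17 [-1.93  3.38  8.7 ] [ 0.4936 -0.0617  0.1823] 40.33
0.299 -0.0008 F 7.46 [-1.81  3.63  7.94] [ 0.4936 -0.0616  0.1824] 41.18
0.298 -0.0008 F 6.77 [-1.23  3.27  7.13] [ 0.4937 -0.0617  0.1826] 42.03
0.2975 -0.0008 F 6.25 [-1.32  3.29  6.62] [ 0.4937 -0.0617  0.1826] 42.88
```

Run:
```python
from k import *
f0=np.load('f0.npy');ci=imaging.camera_info('wrist');im=imaging.snapshot('wrist')
for l,z in (('jaw_tab',.094),('sliding_jaw_plate',.05),('fixed_jaw_plate',.05),('drill_bit',.07),('blank',.034)):
    print(l,[(px(r['centre']).round(),round(r['conf'],2),atz('wrist',px(r['centre']),z,ci).round(3)) for r in imaging.tip_of(l,'wrist')[:2]])
s=imaging.snapshot('scene')
a=cv2.resize(im[140:380,150:470],(640,480));b=cv2.resize(s[190:310,210:290],(160*2,480));cv2.imwrite('pics/f.png',np.hstack([a,b])[:,:,::-1][:,:800])
for _ in range(2): f,t,o=F(10);print(round(-(f-f0)@tan(.2975),2),t.round(4),round(o['t'],2))
```

```text
jaw_tab [(array([467., 335.]), 0.84, array([0.61 , 0.122, 0.094]))]
sliding_jaw_plate [(array([522., 316.]), 0.2, array([0.618, 0.208, 0.05 ]))]
fixed_jaw_plate []
drill_bit [(array([136., 256.]), 0.75, array([ 0.556, -0.192,  0.07 ]))]
blank [(array([205., 134.]), 0.8, array([ 0.444, -0.133,  0.034]))]
6.27 [ 0.4937 -0.0617  0.1826] 43.73
6.01 [ 0.4937 -0.0617  0.1826] 44.23
```

View pics/f.png

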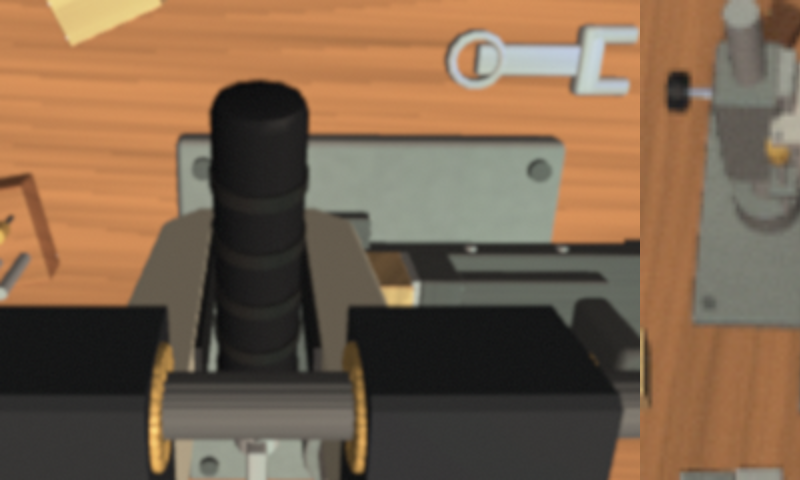

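The last view shows the grip between the fingers at (260,250) and the blank against the jaw plate at (400,285). The force is steady at about 6.1 N, and the jaw tab hasn't moved.

```bash
python3 -c "
from h import *
ticket.job_done();print(st())"
```

```text
the job is handed in; nothing more can be done
the job is handed in; nothing more can be done
```

The vise is shut on the middle-sized blank and the bit is resting lightly on the wood. I handed the job in at about 44 s with the gripper still holding the lever.

- **Vise:** I pushed the jaw shut by its tab, and it met a solid stop that I held at about 29 N. Before I moved the lever, the plates measured about 41 mm apart against the 40 mm blank, and the blank looked square between them. The tab was in the same place at the last look.
- **Lever:** I gripped it at the middle of the round grip with 20 N and swung it down until the force jumped, about 0.30 rad or 25 mm of bit travel. It briefly reached about 8.8 N there, roughly 11 N on the bit by your figure. I eased off to a steady 6.0 to 6.3 N. About 4.2 N of that is the spring, so the bit presses with roughly 4.5 to 5 N.

**What I could not confirm:**
- The bit tip was hidden by the gripper and tool, so its contact is judged from the force jump and the travel, not seen.
- In the last picture the network's `drill_bit` report was a false hit on the bit block.
- Also in that picture, the jaw-plate reports were missing or wrong because the plates were covered.
- A side force of about 3 N remained on the grip.
- I did not touch the bystanders, and they looked unmoved where they showed in the pictures.

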